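# Reagent bottles back in order of height

## Robot

A 6-joint arm with a two-finger parallel gripper is mounted at the origin on the work surface. World frame = base frame: x ahead of the robot, y to its left, z up, the work surface at z = 0. Lengths are in mm, angles in degrees, forces in N, time in s.
With the tool pointing down it reaches from about 350 to 725 mm from the base axis. Payload 6 kg.
Tool frame: the origin (TCP) lies between the finger pads; the fingertips stand 8 mm ahead of it and the grasp point (between the pads) lies 11 mm behind it; z points along the fingers, y is the direction in which the jaws open and shut (so a half turn about z gives the same grasp; the last joint's range is limited). The gripper opens to 85 mm and grips with 20 to 120 N. Pads are 22 mm wide; open, the fingers measure 114 mm over their backs; the gripper's body (76 mm by 85 mm) begins 54 mm behind the grasp point. The pads swing forward as they close: fully open they stand 13 mm farther back than shut.
Start: joints at [-54.62, 2.303, 4.859, 0, -92.561, -19.12], TCP at [168.013, -575.974, 239.261] pointing down, gripper open.
Joint ranges: [-146.85, 146.85], [-73.84, 115.35], [-62.03, 85.46], [-188.31, 113.3], [-161.28, -10.13], [-171.36, 171.36]. Speed limits (degrees/s): [147.25, 147.25, 172.46, 180, 180, 180].

## Interface

Orientations are given as [roll, pitch, yaw] about the fixed x, y, z axes, in that order (R = Rz(yaw) Ry(pitch) Rx(roll)).
In Python, from rig import robot, viewer gives the robot as it stands. The module is installed in compiled form; this text tells all that it offers.
- The arm moves only by the tool play_rows, never from a script. Its argument "rows" is text: rows parted by semicolons, each of 7 numbers parted by spaces: the shift along the tool's x, y, z in cm, then the turn, a rotation vector about the tool's x, y, z in degrees, then the closure in counts, from 0 (fully open) to 255 (shut). In form: tx ty tz wx wy wz grip; .... A call has 1 to 5 rows; each row shifts and turns the pose as measured when the row begins, along the tool's axes as they then stand; what a row does not reach is not made up. A row lasts 1/8 s, in which the tool goes at most 62.5 mm and 10.7 degrees, less where a joint would pass 70% of its speed; a pose out of reach is approached as far as the arm can. A call is refused whole if a number of a shift passes 6.25 or a number of a turn 10.7, either way. A call with a gripper value outside its range is refused whole. The fingers move at their own pace and stop on an object; the grip force is fixed at half the most. Time passes only in rows, so rows that do not move let the fingers close. It gives the time, the measured TCP pose, the force and the opening at its end, in the units of the state.
- robot.state(): the state, without advancing time (a new reading comes with each control period).
- viewer.read_camera(name): name is "scene" or "top"; returns a dict with "color" (384x512x3 uint8, red, green, blue), "mtx" (3x3 intrinsics, pixels), "dist" ([k1, k2, p1, p2, k3] as OpenCV has them; the pictures are not rectified), "extrinsics" (4x4, takes a point from world to camera coordinates). Camera axes: x right, y down, z forward; pixel columns grow to the right and rows downward; lengths in mm; the calibration is good to about 2 mm. A picture is of the moment at which its call begins. There is no depth.
- robot.close_job(): hands the job in, once; it reports no verdict.
Trained networks look in a picture, given as the dict that the camera call returned (one of the last four; its "shot" number tells which), for a name from the list of things; names that differ only in an ending like _2 or _b are one class to them, and where a whole thing is asked for, a point or a joint stands for the part that bears it (a point fixed in the world has none). Each returns a list of dicts, best first, with "conf" (0 to 1); they miss things now and then, are a little off and sometimes report something else, mostly with a low value. They report only what shows in the picture. A call takes as long as a camera call.
- viewer.cut_out(picture, name): "pixels" (384x512 bool, what is visible of it) and "rect" ([left, top, width, height] as shares, 0 to 1, of the picture: columns of its width, rows of its height, round what is visible of it).
- viewer.tip_of(picture, name): "location" ([column, row] as shares, 0 to 1, of the picture: columns of its width, rows of its height: a listed point, or the origin of a listed thing).
The state is a dict: "t": time; "q": joint angles; "dq": joint speeds; "joint_torque": joint torques, N m; "tool_pos": TCP position; "tool_rot": TCP orientation; "force": force on the tool from outside, world axes, zero at the start; "ft_torque": the same for the moment, N m; "finger_gap": finger opening in mm.
Only numpy, scipy, OpenCV 4.12 (cv2) and the standard library are available. Lean on these libraries where they do the work, as an engineer would, in place of code of your own. Each camera call takes 0.05 s, during which the arm holds its last target.

## Task

Put the four amber reagent bottles back on the plank, one upright and centred on each cork disc, in order of height: the tallest next to the white jug, then down to the shortest next to the conical flask. Set each bottle down gently without dropping it or tipping it over, and leave the jug and the flask where they stand.

Things in the scene. Friction and masses are not known exactly. Their poses are not given: they have to be found in the camera images.
- tall_center (a point): Amber bottle, white screw cap, blank label, the tallest and widest of four; loose, upright, 60 mm wide, 150 mm high, 210-390 g. Point: on its axis, half-way up (75 mm above its underside); z up, yaw means nothing. Grip from above by the cap: 34 mm in diameter, 53 to 75 mm above this point. A slimmer neck runs to 30 mm below the top; the shoulder reaches full width 46 mm below the top.
- medium_center (a point): Amber bottle, white screw cap, blank label, the second tallest of four; loose, upright, 54 mm wide, 124 mm high, 150-290 g. Point: on its axis, half-way up (62 mm above its underside); z up, yaw means nothing. Grip from above by the cap: 32 mm in diameter, 40 to 62 mm above this point. A slimmer neck runs to 30 mm below the top; the shoulder reaches full width 46 mm below the top.
- short_center (a point): Amber bottle, white screw cap, blank label, the third tallest of four; loose, upright, 48 mm wide, 99 mm high, 105-195 g. Point: on its axis, half-way up (49.5 mm above its underside); z up, yaw means nothing. Grip from above by the cap: 30 mm in diameter, 27.5 to 49.5 mm above this point. A slimmer neck runs to 30 mm below the top; the shoulder reaches full width 46 mm below the top.
- tiny_center (a point): Amber bottle, white screw cap, blank label, the shortest and narrowest of four; loose, upright, 42 mm wide, 75 mm high, 70-130 g. Point: on its axis, half-way up (37.5 mm above its underside); z up, yaw means nothing. Grip from above by the cap: 28 mm in diameter, 15.5 to 37.5 mm above this point. A slimmer neck runs to 30 mm below the top; the shoulder reaches full width 46 mm below the top.
- spot_a_top (a point): One of four identical round cork discs, 72 mm in diameter, fixed in a straight row, 90 mm apart, on a low pale wooden plank (100 x 370 mm). This point is the centre of its top face, 17 mm above the table. x points across the plank, y along the row. The letter says nothing about its place in the row; find that from the positions.
- spot_b_top (a point): One of four identical round cork discs, 72 mm in diameter, fixed in a straight row, 90 mm apart, on a low pale wooden plank (100 x 370 mm). This point is the centre of its top face, 17 mm above the table. x points across the plank, y along the row. The letter says nothing about its place in the row; find that from the positions.
- spot_c_top (a point): One of four identical round cork discs, 72 mm in diameter, fixed in a straight row, 90 mm apart, on a low pale wooden plank (100 x 370 mm). This point is the centre of its top face, 17 mm above the table. x points across the plank, y along the row. The letter says nothing about its place in the row; find that from the positions.
- spot_d_top (a point): One of four identical round cork discs, 72 mm in diameter, fixed in a straight row, 90 mm apart, on a low pale wooden plank (100 x 370 mm). This point is the centre of its top face, 17 mm above the table. x points across the plank, y along the row. The letter says nothing about its place in the row; find that from the positions.
- jug: White stoneware jug with handle and spout, loose, on the table beyond one end of the row of discs: 84 mm in diameter, 100 mm high, its handle reaching 69 mm from the axis on the far side. Origin at the centre of its underside, 115 mm from the centre of the nearest cork disc. It marks the end for the tallest bottle.
- flask: Stoppered clear conical flask, empty, loose, on the table beyond the other end of the plank: 82 mm in diameter at the foot, 108 mm high. Origin at the centre of its underside, 115 mm from the centre of the nearest cork disc. It is at the end for the shortest bottle.

How it is judged:
By the outcome, as a careful person would: the job done as asked, in the order asked, and still so for the second after the job is handed in, with the robot touching nothing.
It also fails if it takes over 112 s, if anything falls off the work surface, if the arm or the gripper's body presses on something with over 40 N, if the wrist force passes 120 N, or if a joint passes its speed limit or range.

## Working session

There is one attempt and no reset: what is moved stays moved. The work goes in short steps, Python scripts to look and compute and a tool call to move; the robot and the scene stay as the last step left them, time stands still between calls to the robot, and variables do not carry over. Pictures are saved under pics/ and viewed, and the job is handed in when it is done.

Besides the shell and the picture viewer there is one more tool, called after "Request:" as name(argument=value, ...) on one line, values as JSON. play_rows: Moves the arm, as the interface text tells. Its arguments: {"type":"object","properties":{"rows":{"type":"string"}},"required":["rows"]}

```bash
mkdir -p pics
cat > h.py <<'E'
import numpy as np, cv2
from rig import robot, viewer
def shot(cam,fn=None):
    p=viewer.read_camera(cam)
    if fn: cv2.imwrite('pics/'+fn,p['color'][:,:,::-1])
    return p
def ray(p,px):
    u=cv2.undistortPoints(np.array([[px]],float),np.array(p['mtx'],float),np.array(p['dist'],float))[0,0]
    E=np.array(p['extrinsics']);R,t=E[:3,:3],E[:3,3]
    return -R.T@t, R.T@np.array([u[0],u[1],1])
def atz(p,px,z):
    o,d=ray(p,px); return o+d*(z-o[2])/d[2]
E
python3 - <<'E'
from h import *
H=dict(tall_center=75,medium_center=62,short_center=49.5,tiny_center=37.5,spot_a_top=17,jug=0,flask=0)
print({k:np.round(v,2) if not isinstance(v,str) else v for k,v in robot.state().items()})
for c in ['scene','top']:
    p=shot(c,c+'0.png'); print(c,np.round(atz(p,(256,192),0)), 'cam',np.round(ray(p,(256,192))[0]))
    for n,z in H.items():
        for r in viewer.tip_of(p,n):
            l=np.array(r['location'])*[512,384]; print(n,round(r['conf'],2),l.round(1),atz(p,l,z).round(1))
E
```

```text
{'t': np.float64(0.0), 'q': array([-5.462e+01,  2.340e+00,  4.800e+00, -3.000e-02, -9.256e+01,
       -1.912e+01]), 'dq': array([-0.01,  0.1 ,  0.1 ,  0.12,  0.06, -0.06]), 'joint_torque': array([-0.000e+00, -3.682e+01,  3.474e+01,  6.930e+00, -1.000e-02,
       -0.000e+00]), 'tool_pos': array([ 168.  , -575.67,  238.27]), 'tool_rot': array([ 1.7990e+02, -1.0000e-02, -1.6374e+02]), 'force': array([-0.33,  0.47, -0.8 ]), 'ft_torque': array([-0.  ,  0.03,  0.06]), 'finger_gap': np.float64(85.31)}
scene [556. -59.   0.] cam [773. 399. 671.]
tall_center 0.88 [400.2 278.1] [423.7 279.2  75. ]
medium_center 0.68 [292.7 162.4] [462.7 -59.4  62. ]
short_center 0.67 [317.9 208. ] [469.3  68.9  49.5]
tiny_center 0.76 [265.4 121.5] [ 446.9 -236.4   37.5]
tiny_center 0.6 [249.4 300.6] [683.7 188.   37.5]
spot_a_top 0.69 [251.2 298.4] [675.9 178.7  17. ]
jug 0.69 [275.7 361.6] [681.8 296.6   0. ]
flask 0.81 [202.5 159.6] [ 637.3 -209.8    0. ]
top [579.  11.   0.] cam [ 450.    8. 1276.]
tall_center 0.77 [151.4 251.3] [427.8 278.2  75. ]
medium_center 0.63 [284.3 235.6] [459.7 -58.2  62. ]
short_center 0.66 [236.4 234.2] [466.3  64.2  49.5]
short_center 0.62 [151.5 154.6] [679.3 283.   49.5]
tiny_center 0.8 [356.4 242.8] [ 436.3 -246.8   37.5]
tiny_center 0.71 [225.5 160.4] [661.   89.7  37.5]
spot_a_top 0.65 [191.3 156.5] [677.3 182.7  17. ]
jug 0.93 [150.3 156.8] [682.6 297.3   0. ]
flask 0.87 [337.4 170.8] [ 631.7 -211.     0. ]
flask 0.53 [151.8 251.5] [425.9 294.    0. ]
```

View pics/scene0.png

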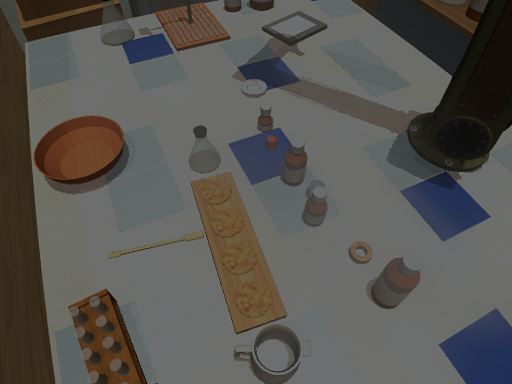

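View pics/top0.png

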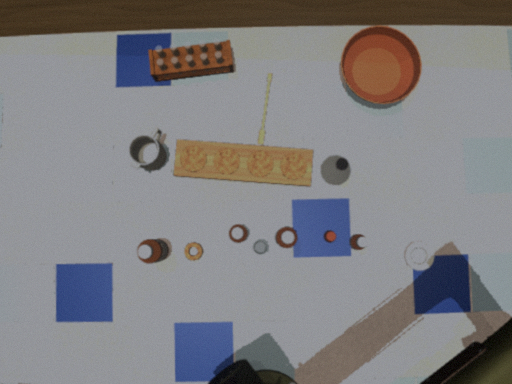

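```bash
cat > m.py <<'E'
from h import *
P={c:shot(c,c+'1.png') for c in ['scene','top']}
for c,p in P.items():
    for r in viewer.cut_out(p,'spot_a_top'):
        m=r['pixels']; ys,xs=np.nonzero(m); g=cv2.findContours(m.astype('uint8'),0,2)[0]
        g=max(g,key=cv2.contourArea)
        w=np.array([atz(p,q[0],17)[:2] for q in g]); ctr,rad=cv2.minEnclosingCircle(w.astype('float32'))
        A=np.c_[w,np.ones(len(w))];s=np.linalg.lstsq(A,(w**2).sum(1),rcond=None)[0]
        print(c,'spot',round(r['conf'],2),m.sum(),np.round(ctr,1),round(rad,1),'fit',(s[:2]/2).round(1),round(np.sqrt(s[2]+(s[:2]**2).sum()/4),1))
    im=cv2.cvtColor(p['color'],cv2.COLOR_RGB2HSV)
    for n,h in dict(tall_center=150,medium_center=124,short_center=99,tiny_center=75).items():
        for r in viewer.cut_out(p,n)[:2]:
            x0,y0,w,hh=np.array(r['rect'])*[512,384,512,384]
            print(c,n,round(r['conf'],2),r['pixels'].sum(),np.round([x0,y0,w,hh],1))
big=P['top']['color'][130:270,130:380]
cv2.imwrite('pics/topbig.png',cv2.resize(big[:,:,::-1],None,fx=3.2,fy=3.2,interpolation=2))
big=P['scene']['color'][90:310,180:430]
cv2.imwrite('pics/scenebig.png',cv2.resize(big[:,:,::-1],None,fx=2.7,fy=2.7,interpolation=2))
E
python3 m.py
```

```text
scene spot 0.89 1053 [671.9 179.8] 36.1 fit [671.9 179.8] 34.5
scene tall_center 0.61 1816 [372.8 255.   48.6  51. ]
scene medium_center 0.61 940 [279.2 139.6  29.4  46.8]
scene short_center 0.66 694 [304.4 190.1  26.6  37.3]
scene short_center 0.52 676 [213.6 212.6  31.8  25.4]
scene tiny_center 0.73 405 [257.5 104.5  18.5  28.2]
top spot 0.93 542 [673.3 178.5] 35.8 fit [673.3 178.8] 34.3
top medium_center 0.87 375 [274.3 225.2  23.8  23.5]
top medium_center 0.36 552 [247.1 149.5  27.   28.2]
top short_center 0.83 281 [228.1 225.3  20.8  16. ]
top tiny_center 0.53 231 [347.6 236.5  22.7  11. ]
top tiny_center 0.24 368 [273.4 225.1  24.1  21.4]
```

View pics/topbig.png

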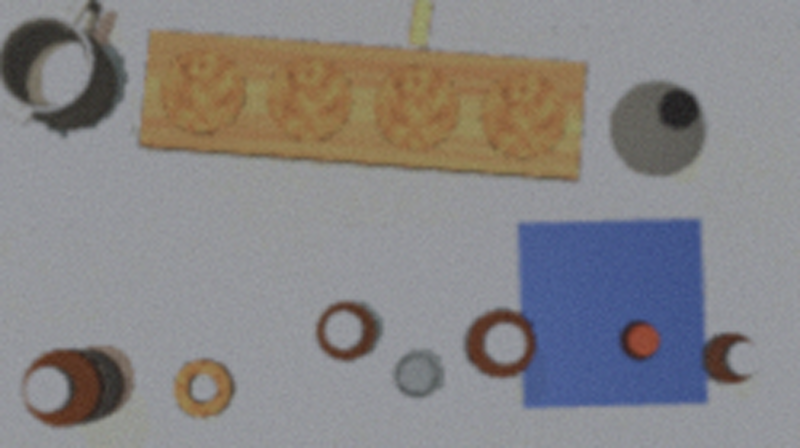

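View pics/scenebig.png

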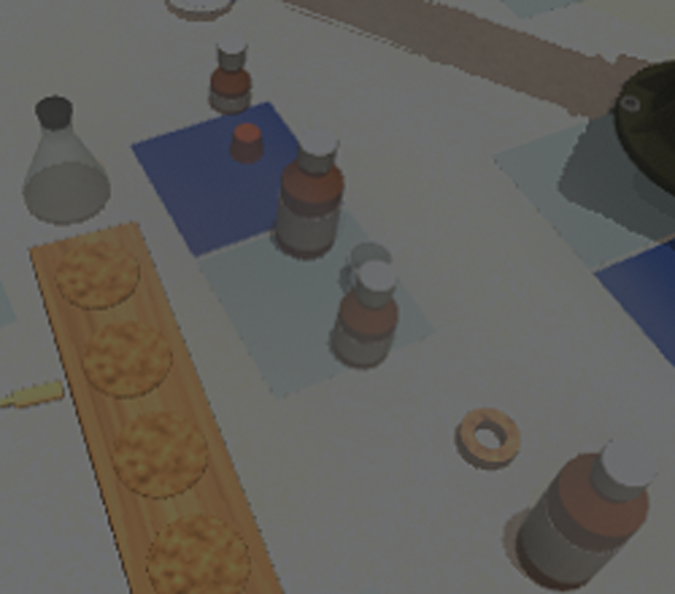

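```bash
cat > m2.py <<'E'
from h import *
P={c:shot(c) for c in ['scene','top']}
D=dict(tall=(150,60,34,(413.7,259.6),(144.7,251.6)),medium=(124,54,32,(298.1,142.6),(287.2,236.6)),short=(99,48,30,(319.3,190.7),(237.2,232.8)),tiny=(75,42,28,(265.9,106.7),(361.6,241.9)))
def proj(p,X):
    E=np.array(p['extrinsics']); return cv2.projectPoints(np.array(X,float),cv2.Rodrigues(E[:3,:3])[0],E[:3,3],np.array(p['mtx'],float),np.array(p['dist'],float))[0][:,0]
def rings(x,y,h,w,c,z0=0):
    a=np.linspace(0,2*np.pi,40)
    return [np.c_[x+r*np.cos(a),y+r*np.sin(a),np.full(40,z+z0)] for r,z in [(w/2,0),(w/2,h-46),(c/2,h-22),(c/2,h)]]
R={}
for n,(h,w,c,s,t) in D.items():
    a,b=atz(P['scene'],s,h),atz(P['top'],t,h); print(n,'cap scene',a.round(1)[:2],'top',b.round(1)[:2])
    R[n]=(a+b)/2
    # fit with scene mask
    from scipy.optimize import minimize
    for cam in P:
        ms=[r['pixels'] for r in viewer.cut_out(P[cam],n+'_center')]
        def cost(v,m):
            k=np.zeros((384,512),'uint8')
            pts=[proj(P[cam],r) for r in rings(v[0],v[1],h,w,c)]
            for A,B in [(0,1),(1,2),(2,3)]:
                cv2.fillConvexPoly(k,cv2.convexHull(np.vstack([pts[A],pts[B]]).astype('float32')*16).astype(int),1,shift=4)
            k=k>0; return 1-(k&m).sum()/(k|m).sum()
        for m in ms[:2]:
            if cost(R[n][:2],m)<.7:
                r=minimize(cost,R[n][:2],args=(m,),method='Nelder-Mead',options=dict(initial_simplex=R[n][:2]+np.array([[6,0],[-6,5],[-6,-5]])))
                print('   IoU fit',cam,r.x.round(1),round(1-r.fun,2))
tz=[(204,92),(310,98),(417,106),(524,116)]
for q in tz: print('disc',atz(P['top'],np.array(q)/3.2+130,17).round(1))
# plank fit by orange colour in top
for cam in P:
    hsv=cv2.cvtColor(P[cam]['color'],cv2.COLOR_RGB2HSV)
    m=cv2.inRange(hsv,(8,80,60),(28,255,255))
    n,l,st,ce=cv2.connectedComponentsWithStats(m)
    # component containing disc
    uv=proj(P[cam],[[655,45,17]])[0].round().astype(int)
    lab=l[uv[1]-3:uv[1]+4,uv[0]-3:uv[0]+4]; k=np.bincount(lab[lab>0]).argmax()
    g=max(cv2.findContours((l==k).astype('uint8'),0,2)[0],key=cv2.contourArea)
    w=np.array([atz(P[cam],q[0],13)[:2] for q in g],'float32')
    print(cam,'plank',cv2.minAreaRect(w))
E
python3 m2.py
```

```text
tall cap scene [426.3 278. ] top [428.8 277.4]
   IoU fit scene [429. 279.] 0.95
   IoU fit top [429.7 279.8] 0.96
medium cap scene [455.8 -59. ] top [456.6 -61.7]
   IoU fit scene [455.9 -61.6] 0.92
   IoU fit top [457.6 -62.7] 0.84
short cap scene [468.7  59.3] top [469.1  59.9]
   IoU fit scene [468.3  61.3] 0.94
   IoU fit top [469.3  58.6] 0.9
tiny cap scene [ 440.1 -250. ] top [ 438.6 -252.4]
   IoU fit scene [ 440.3 -253.6] 0.79
   IoU fit top [ 439.3 -255. ] 0.93
disc [671.1 176.2  17. ]
disc [663.8  87.3  17. ]
disc [654.8  -2.1  17. ]
disc [644.3 -91.4  17. ]
scene plank ((659.8907470703125, 46.886749267578125), (369.92559814453125, 99.51766967773438), 84.36476135253906)
top plank ((658.6881103515625, 44.552398681640625), (366.60516357421875, 99.18576049804688), 84.1233139038086)
```

Request:
play_rows(rows="0 0 0 0 0 -10 0;0 0 0 0 0 -10 0;0 0 0 0 0 -10 0;0 0 0 0 0 -10 0;0 0 0 0 0 -10 0")

```text
t: 2.52
tool_pos: [168.0, -576.0, 239.3]
tool_rot: [180.0, 0.0, -112.2]
force: [0.2, -0.6, -0.4]
finger_gap: 85.8
```

Request:
play_rows(rows="0 0 0 0 0 -10 0;0 0 0 0 0 -10 0")

```text
t: 2.78
tool_pos: [168.0, -576.0, 239.3]
tool_rot: [180.0, 0.0, -91.5]
force: [0.7, -0.5, 0.5]
finger_gap: 85.6
```

```bash
cat > go.py <<'E'
import sys
from h import *
from scipy.spatial.transform import Rotation as Ro
s=robot.state(); R=Ro.from_euler('xyz',s['tool_rot'],degrees=True)
d=np.array(list(map(float,sys.argv[1:4])))-s['tool_pos']
e=(R.inv()*Ro.from_euler('xyz',[180,0,-95.7],degrees=True)).as_rotvec(degrees=True)
print('t',round(float(s['t']),2),'pos',np.round(s['tool_pos'],1),'rot',np.round(s['tool_rot'],1),'gap',round(float(s['finger_gap']),1),'F',np.round(s['force'],1))
print('shift cm (tool)',np.round(R.inv().apply(d)/10,2),'turn',e.round(1))
E
python3 go.py 439.6 -253 200
```

```text
t 2.77 pos [ 168.  -576.   239.3] rot [180.    0.  -91.5] gap 85.6 F [ 0.7 -0.5  0.5]
shift cm (tool) [-32.99 -26.31   3.93] turn [0.  0.  4.2]
```

Request:
play_rows(rows="-4.1 -3.3 0 0 0 0 0;-4.1 -3.3 0 0 0 0 0;-4.1 -3.3 0 0 0 0 0;-4.1 -3.3 0 0 0 0 0;-4.1 -3.3 0 0 0 0 0")

```text
t: 3.4
tool_pos: [340.2, -371.6, 238.3]
tool_rot: [180.0, 0.0, -91.7]
force: [0.5, -0.2, 0.2]
finger_gap: 85.5
```

Request:
play_rows(rows="-4.1 -3.3 0 0 0 0 0;-4.1 -3.3 0 0 0 0 0;-4.1 -3.3 0 0 0 0 0;0 0 0 0 0 4.2 0")

```text
t: 3.9
tool_pos: [447.3, -244.4, 238.9]
tool_rot: [-179.9, 0.1, -95.7]
force: [-0.4, -0.8, -0.2]
finger_gap: 85.4
```

```bash
python3 go.py 439.6 -253 130
```

```text
t 3.9 pos [ 447.3 -244.4  238.9] rot [-1.799e+02  1.000e-01 -9.570e+01] gap 85.4 F [-0.4 -0.8 -0.2]
shift cm (tool) [ 0.95  0.69 10.89] turn [-0.1  0.1 -0. ]
```

Request:
play_rows(rows="0.5 0.4 5 0 0 0 0;0.45 0.3 5 0 0 0 0;0 0 0.9 0 0 0 0;0 0 0 0 0 0 0")

```text
t: 4.4
tool_pos: [441.3, -252.6, 130.4]
tool_rot: [-179.7, -0.0, -95.6]
force: [-0.0, 0.4, 0.3]
finger_gap: 85.5
```

```bash
python3 go.py 439.6 -253 55
python3 - <<'E'
from h import *
for c in ['scene','top']:
    p=shot(c,c+'2.png')
a=cv2.imread('pics/scene2.png')[60:160,200:360];b=cv2.imread('pics/top2.png')[190:290,290:450]
cv2.imwrite('pics/t2.png',cv2.resize(np.hstack([a,b]),None,fx=2.4,fy=2.4,interpolation=2))
E
```

```text
t 4.4 pos [ 441.3 -252.6  130.4] rot [-179.7   -0.   -95.6] gap 85.5 F [-0.   0.4  0.3]
shift cm (tool) [0.05 0.21 7.54] turn [-0.3 -0.   0.1]
```

View pics/t2.png

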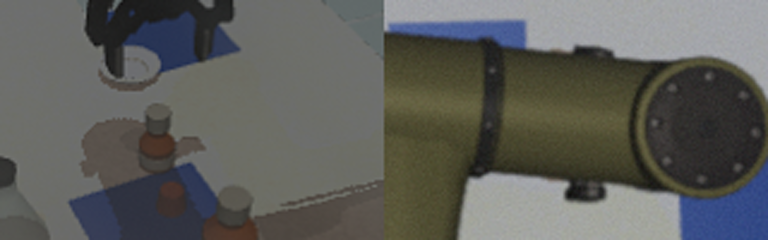

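Request:
play_rows(rows="0 0.2 2 0 0 0 0;0 0 2 0 0 0 0;0 0 2 0 0 0 0;0 0 1.5 0 0 0 0")

```text
t: 5.0
tool_pos: [443.1, -252.9, 56.7]
tool_rot: [-179.1, -0.1, -95.6]
force: [-0.2, 0.4, -0.2]
finger_gap: 85.3
```

Request:
play_rows(rows="0 0 0 0 0 0 60;0 0 0 0 0 0 120;0 0 0 0 0 0 160;0 0 0 0 0 0 200")

```text
t: 5.5
tool_pos: [443.4, -253.1, 57.3]
tool_rot: [-179.0, -0.1, -95.6]
force: [0.3, -0.1, -0.4]
finger_gap: 26.5
```

Request:
play_rows(rows="0 0 0 0 0 0 255;0 0 0 0 0 0 255;0 0 0 0 0 0 255;0 0 0 0 0 0 255")

```text
t: 6.0
tool_pos: [443.4, -253.0, 57.4]
tool_rot: [-179.0, -0.1, -95.6]
force: [0.8, 0.1, -0.7]
finger_gap: 26.3
```

```bash
python3 go.py 443 -253 57
python3 - <<'E'
from h import *
p=shot('scene','scene3.png')
a=p['color'][60:160,200:360,::-1]
cv2.imwrite('pics/t3.png',cv2.resize(a,None,fx=4.5,fy=4.5,interpolation=2))
E
```

```text
t 6.0 pos [ 443.4 -253.    57.4] rot [-1.79e+02 -1.00e-01 -9.56e+01] gap 26.3 F [ 0.8  0.1 -0.7]
shift cm (tool) [0.   0.04 0.04] turn [-1.  -0.1  0.1]
```

View pics/t3.png

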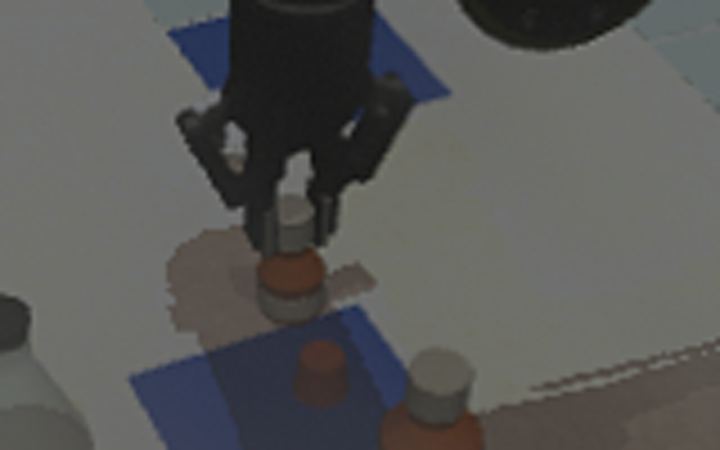

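Request:
play_rows(rows="0 0 -1 -1 0 0 255;0 0 -2.5 0 0 0 255;0 0 -2.5 0 0 0 255;0 0 -1.5 0 0 0 255;0 0 0 0 0 0 255")

```text
t: 6.68
tool_pos: [443.6, -253.1, 136.7]
tool_rot: [179.8, -0.1, -95.6]
force: [-0.3, -0.4, -1.4]
finger_gap: 26.5
```

```bash
python3 go.py 645.8 -89.3 130
```

```text
t 6.67 pos [ 443.6 -253.1  136.7] rot [ 1.798e+02 -1.000e-01 -9.560e+01] gap 26.5 F [-0.3 -0.4 -1.4]
shift cm (tool) [-18.28 -18.52   0.59] turn [ 0.2 -0.1  0.1]
```

Request:
play_rows(rows="-2.5 0 0 0 0 0 255;-3.5 -1 0 0 0 0 255;-3.5 -2 0 0 0 0 255;-3 -3 0 0 0 0 255;-2.5 -3.5 0 0 0 0 255")

```text
t: 7.3
tool_pos: [552.6, -110.0, 131.7]
tool_rot: [179.5, -0.0, -95.8]
force: [0.6, -0.6, -0.7]
finger_gap: 26.4
```

Request:
play_rows(rows="-1.5 -3.5 0 0 0 0 255;-1 -3 0 0 0 0 255;0 -2 0 0 0 0 255;0 0 0 0 0 0 255;0 0 0 0 0 0 255")

```text
t: 7.92
tool_pos: [641.3, -90.4, 122.3]
tool_rot: [178.8, -0.1, -95.7]
force: [-0.2, -0.1, -1.3]
finger_gap: 26.1
```

```bash
python3 go.py 645.8 -89.3 90
python3 - <<'E'
from h import *
P={c:shot(c) for c in ['scene','top']}
a=P['scene']['color'][90:310,150:320,::-1];b=P['top']['color'][90:310,150:370,::-1]
cv2.imwrite('pics/t4.png',cv2.resize(np.hstack([a,b]),None,fx=2,fy=2,interpolation=2))
E
```

```text
t 7.92 pos [641.3 -90.4 122.3] rot [ 1.788e+02 -1.000e-01 -9.570e+01] gap 26.1 F [-0.2 -0.1 -1.3]
shift cm (tool) [-0.15 -0.5   3.22] turn [ 1.2 -0.1  0. ]
```

View pics/t4.png

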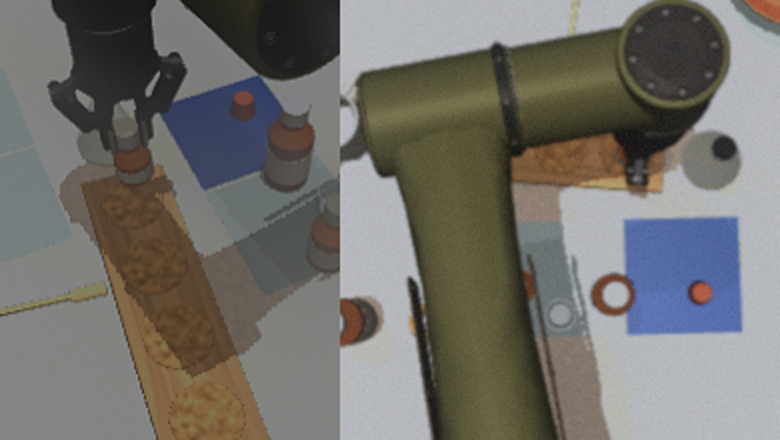

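Request:
play_rows(rows="-0.15 -0.5 1 1.5 0 0 255;0 0 1.5 0 0 0 255;0 0 1 0 0 0 255;0 0 0 0 0 0 255")

```text
t: 8.52
tool_pos: [645.1, -89.8, 87.1]
tool_rot: [-179.6, -0.0, -95.7]
force: [-0.5, -0.3, -1.2]
finger_gap: 26.2
```

```bash
python3 go.py 645.8 -89.3 76
```

```text
t 8.53 pos [645.1 -89.8  87.1] rot [-179.6   -0.   -95.7] gap 26.2 F [-0.5 -0.3 -1.2]
shift cm (tool) [-0.06 -0.06  1.11] turn [-0.4 -0.   0. ]
```

Request:
play_rows(rows="-0.1 -0.1 0.5 0 0 0 255;0 0 0.4 0 0 0 255;0 0 0.1 0 0 0 255;0 0 0 0 0 0 255")

```text
t: 9.02
tool_pos: [646.8, -89.0, 77.4]
tool_rot: [-179.5, -0.1, -95.7]
force: [0.8, 0.4, -1.7]
finger_gap: 26.4
```

Request:
play_rows(rows="0 0 0.1 0 0 0 255;0 0 0.1 0 0 0 255;0 0 0 0 0 0 255")

```text
t: 9.4
tool_pos: [647.0, -89.0, 75.7]
tool_rot: [-179.5, -0.1, -95.7]
force: [0.6, 0.0, -0.3]
finger_gap: 26.3
```

Request:
play_rows(rows="0 0 0.1 0 0 0 255;0 0 0 0 0 0 255")

```text
t: 9.65
tool_pos: [647.1, -89.0, 74.7]
tool_rot: [-179.5, -0.1, -95.7]
force: [-0.4, -0.9, -0.8]
finger_gap: 26.2
```

Request:
play_rows(rows="0 0 0.05 0 0 0 255;0 0 0 0 0 0 255")

```text
t: 9.9
tool_pos: [647.1, -89.0, 74.3]
tool_rot: [-179.4, -0.1, -95.7]
force: [0.9, 0.0, -1.1]
finger_gap: 26.4
```

Request:
play_rows(rows="0 0 0.1 0 0 0 255;0 0 0 0 0 0 255")

```text
t: 10.15
tool_pos: [647.3, -89.1, 74.3]
tool_rot: [-179.4, -0.1, -95.7]
force: [0.0, 0.5, -0.2]
finger_gap: 26.1
```

Request:
play_rows(rows="0 0 0.1 0 0 0 255;0 0 0 0 0 0 255")

```text
t: 10.4
tool_pos: [647.5, -89.2, 74.2]
tool_rot: [-179.4, -0.1, -95.7]
force: [-0.5, -0.6, -0.2]
finger_gap: 26.6
```

Request:
play_rows(rows="0 0 0 0 0 0 190;0 0 0 0 0 0 150;0 0 0 0 0 0 100;0 0 0 0 0 0 50")

```text
t: 10.9
tool_pos: [647.5, -89.1, 73.3]
tool_rot: [-179.4, -0.1, -95.7]
force: [0.2, -0.5, 1.1]
finger_gap: 67.3
```

Request:
play_rows(rows="0 0 0 0 0 0 0;0 0 -1 0 0 0 0;0 0 -2 0 0 0 0;0 0 -4 0 0 0 0;0 0 -5 0 0 0 0")

```text
t: 11.52
tool_pos: [644.5, -89.0, 195.5]
tool_rot: [-179.7, -0.1, -95.7]
force: [0.9, -0.5, -0.9]
finger_gap: 85.2
```

```bash
python3 go.py 468.8 59.8 200
```

```text
t 11.53 pos [644.5 -89.  195.5] rot [-1.797e+02 -1.000e-01 -9.570e+01] gap 85.2 F [ 0.9 -0.5 -0.9]
shift cm (tool) [-13.07  18.96  -0.57] turn [-0.3 -0.1  0. ]
```

Request:
play_rows(rows="-3 4.5 0 -0.3 0 0 0;-3 4.5 0 0 0 0 0;-3 4.5 0 0 0 0 0;-2.5 3.5 0 0 0 0 0;-1.5 1.5 0 0 0 0 0")

```text
t: 12.15
tool_pos: [473.0, 61.1, 209.2]
tool_rot: [-178.9, 0.2, -95.9]
force: [0.2, 0.7, 0.5]
finger_gap: 85.5
```

```bash
python3 go.py 468.8 59.8 110
```

```text
t 12.15 pos [473.   61.1 209.2] rot [-178.9    0.2  -95.9] gap 85.5 F [0.2 0.7 0.5]
shift cm (tool) [0.21 0.6  9.91] turn [-1.1  0.2 -0.2]
```

Request:
play_rows(rows="0.2 0.6 3 -1.1 0.2 0 0;0 0 3 0 0 0 0;0 0 3 0 0 0 0;0 0 0.5 0 0 0 0;0 0 0 0 0 0 0")

```text
t: 12.78
tool_pos: [469.3, 62.2, 123.4]
tool_rot: [-179.2, 0.4, -95.6]
force: [0.5, -0.5, 0.1]
finger_gap: 85.3
```

```bash
python3 go.py 468.8 59.8 80
```

```text
t 12.78 pos [469.3  62.2 123.4] rot [-179.2    0.4  -95.6] gap 85.3 F [ 0.5 -0.5  0.1]
shift cm (tool) [0.28 0.09 4.33] turn [-0.8  0.4  0.1]
```

Request:
play_rows(rows="0.25 0.1 1 -0.8 0.4 0 0;0 0 1.4 0 0 0 0;0 0 1.4 0 0 0 0;0 0 0.5 -0.5 0 0 0;0 0 0 0 0 0 0")

```text
t: 13.4
tool_pos: [469.2, 60.0, 79.7]
tool_rot: [179.6, 0.1, -95.6]
force: [-0.7, -0.4, 1.1]
finger_gap: 85.4
```

```bash
python3 go.py 468.8 59.8 79
python3 - <<'E'
from h import *
p=shot('scene','scene5.png')
a=p['color'][150:250,240:400,::-1]
cv2.imwrite('pics/t5.png',cv2.resize(a,None,fx=4.5,fy=4.5,interpolation=2))
E
```

```text
t 13.4 pos [469.2  60.   79.7] rot [ 1.796e+02  1.000e-01 -9.560e+01] gap 85.4 F [-0.7 -0.4  1.1]
shift cm (tool) [0.02 0.04 0.07] turn [0.4 0.1 0.1]
```

View pics/t5.png

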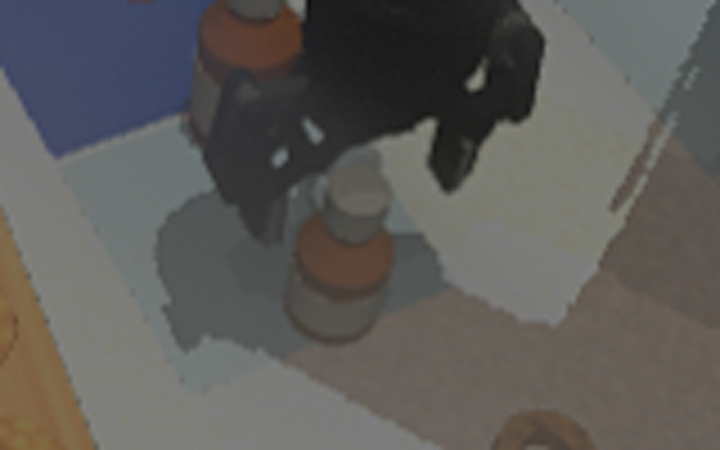

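View pics/scene5.png

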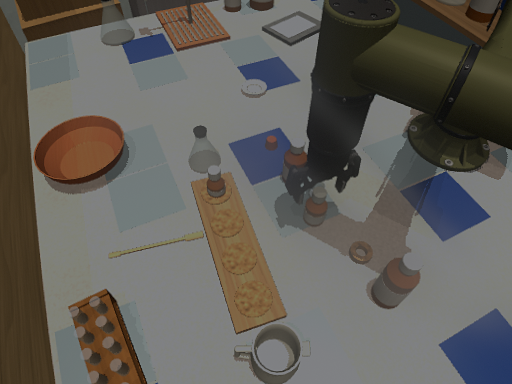

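Tiny stands upright on the flask-end disc (about column 215, row 185); the jaws straddle the short bottle's cap (about 319, 192). Close and lift.

Request:
play_rows(rows="0 0 0 0.3 0 0 60;0 0 0 0 0 0 120;0 0 0 0 0 0 160;0 0 0 0 0 0 200;0 0 0 0 0 0 255")

```text
t: 14.08
tool_pos: [469.9, 60.3, 81.3]
tool_rot: [-179.9, 0.2, -95.6]
force: [-0.1, -0.1, -0.1]
finger_gap: 28.2
```

Request:
play_rows(rows="0 0 0 0 0 0 255;0 0 0 0 0 0 255;0 0 0 0 0 0 255")

```text
t: 14.45
tool_pos: [469.9, 60.3, 81.3]
tool_rot: [-179.9, 0.2, -95.6]
force: [0.2, 0.9, 0.8]
finger_gap: 28.3
```

Request:
play_rows(rows="0 0 -1 0 0 0 255;0 0 -2.5 0 0 0 255;0 0 -2.5 0 0 0 255;0 0 -1.5 0 0 0 255;0 0 0 0 0 0 255")

```text
t: 15.08
tool_pos: [469.2, 60.0, 158.9]
tool_rot: [179.9, 0.1, -95.6]
force: [-0.2, 0.1, -1.4]
finger_gap: 28.0
```

```bash
python3 go.py 654.7 0.2 155
```

```text
t 15.07 pos [469.2  60.  158.9] rot [ 1.799e+02  1.000e-01 -9.560e+01] gap 28.0 F [-0.2  0.1 -1.4]
shift cm (tool) [  4.13 -19.05   0.37] turn [0.1 0.1 0.1]
```

Request:
play_rows(rows="0.2 -1.5 0 0 0 0 255;0.6 -3 0 0 0 0 255;0.8 -3.5 0 0 0 0 255;0.8 -3.5 0 0 0 0 255;0.8 -3.5 0 0 0 0 255")

```text
t: 15.7
tool_pos: [616.7, 13.4, 153.4]
tool_rot: [179.6, 0.2, -95.5]
force: [0.2, 1.1, -1.3]
finger_gap: 27.9
```

Request:
play_rows(rows="0.6 -2.5 0 0 0 0 255;0.3 -1 0 0 0 0 255;0 0 0 0 0 0 255;0 0 0 0 0 0 255")

```text
t: 16.2
tool_pos: [650.5, 0.1, 146.9]
tool_rot: [179.1, 0.1, -95.6]
force: [-0.2, -0.5, -1.2]
finger_gap: 28.8
```

```bash
python3 go.py 654.7 0.2 103
```

```text
t 16.2 pos [6.505e+02 1.000e-01 1.469e+02] rot [ 1.791e+02  1.000e-01 -9.560e+01] gap 28.8 F [-0.2 -0.5 -1.2]
shift cm (tool) [-0.05 -0.49  4.39] turn [0.9 0.1 0.1]
```

Request:
play_rows(rows="0 -0.5 1 0.9 0 0 255;0 0 1.5 0 0 0 255;0 0 1.2 0 0 0 255;0 0 0.3 0 0 0 255;0 0 0 0 0 0 255")

```text
t: 16.82
tool_pos: [654.1, 0.7, 104.1]
tool_rot: [-179.9, 0.1, -95.5]
force: [0.4, -0.4, -1.3]
finger_gap: 28.3
```

```bash
python3 go.py 654.7 0.2 99
```

```text
t 16.82 pos [654.1   0.7 104.1] rot [-1.799e+02  1.000e-01 -9.550e+01] gap 28.3 F [ 0.4 -0.4 -1.3]
shift cm (tool) [ 0.04 -0.06  0.51] turn [-0.1  0.1  0.2]
```

Request:
play_rows(rows="0 0 0.2 0 0 0 255;0 0 0.15 0 0 0 255;0 0 0.1 0 0 0 255;0 0 0 0 0 0 255")

```text
t: 17.32
tool_pos: [654.8, 0.7, 100.5]
tool_rot: [-179.8, 0.1, -95.5]
force: [0.6, 0.2, -1.7]
finger_gap: 28.2
```

Request:
play_rows(rows="0 0 0.1 0 0 0 255;0 0 0.1 0 0 0 255;0 0 0 0 0 0 255")

```text
t: 17.7
tool_pos: [654.8, 0.7, 98.5]
tool_rot: [-179.8, 0.1, -95.5]
force: [-0.9, 0.2, -1.9]
finger_gap: 28.1
```

Request:
play_rows(rows="0 0 0.1 0 0 0 255;0 0 0 0 0 0 255")

```text
t: 17.95
tool_pos: [655.0, 0.7, 98.4]
tool_rot: [-179.8, 0.1, -95.5]
force: [0.1, -0.3, -1.1]
finger_gap: 27.9
```

Descent has stopped at 98.4 as expected (98.3): contact. Release.

Request:
play_rows(rows="0 0 0.05 0 0 0 255;0 0 0 0 0 0 190;0 0 0 0 0 0 150;0 0 0 0 0 0 100;0 0 0 0 0 0 50")

```text
t: 18.58
tool_pos: [655.4, 0.6, 98.3]
tool_rot: [-179.7, 0.1, -95.5]
force: [-0.3, 0.9, 0.6]
finger_gap: 67.8
```

Request:
play_rows(rows="0 0 0 0 0 0 0;0 0 -1 0 0 0 0;0 0 -2 0 0 0 0;0 0 -4 0 0 0 0;0 0 -4 0 0 0 0")

```text
t: 19.2
tool_pos: [653.6, 0.0, 211.6]
tool_rot: [-179.9, 0.0, -95.5]
force: [1.7, 1.4, 0.3]
finger_gap: 85.4
```

```bash
python3 go.py 456.5 -61.3 200
```

```text
t 19.2 pos [653.6   0.  211.6] rot [-179.9    0.   -95.5] gap 85.4 F [1.7 1.4 0.3]
shift cm (tool) [ 7.98 19.04  1.13] turn [-0.1  0.   0.2]
```

Request:
play_rows(rows="1.8 4.5 0 0 0 0 0;1.8 4.5 0.5 0 0 0 0;1.8 4.5 0.5 0 0 0 0;1.6 3.5 0.5 0 0 0 0;0.9 1.7 0 0 0 0 0")

```text
t: 19.82
tool_pos: [458.7, -62.4, 207.7]
tool_rot: [-178.9, 0.2, -95.4]
force: [0.3, -0.4, -0.0]
finger_gap: 85.5
```

Request:
play_rows(rows="0 0 2 -0.8 0 0 0;0 0 2 0 0 0 0;0 0 0 0 0 0 0")

```text
t: 20.2
tool_pos: [459.5, -62.3, 168.8]
tool_rot: [-179.5, 0.3, -95.5]
force: [-0.4, -0.3, 0.6]
finger_gap: 85.1
```

```bash
python3 go.py 456.5 -61.3 104
```

```text
t 20.2 pos [459.5 -62.3 168.8] rot [-179.5    0.3  -95.5] gap 85.1 F [-0.4 -0.3  0.6]
shift cm (tool) [-0.04  0.37  6.47] turn [-0.5  0.3  0.2]
```

Request:
play_rows(rows="-0.1 0.4 1.5 -0.5 0.3 0 0;0 0 2 0 0 0 0;0 0 2 -0.4 0 0 0;0 0 0.9 -0.3 0 0 0;0 0 0 0 0 0 0")

```text
t: 20.82
tool_pos: [455.6, -60.4, 99.9]
tool_rot: [179.0, -0.1, -95.4]
force: [0.0, -0.3, -0.2]
finger_gap: 85.3
```

```bash
python3 go.py 456.5 -61.3 104
python3 - <<'E'
from h import *
p=shot('scene','scene6.png')
E
```

```text
t 20.82 pos [455.6 -60.4  99.9] rot [ 1.79e+02 -1.00e-01 -9.54e+01] gap 85.3 F [ 0.  -0.3 -0.2]
shift cm (tool) [ 0.08 -0.1  -0.41] turn [ 1.  -0.1  0.3]
```

View pics/scene6.png

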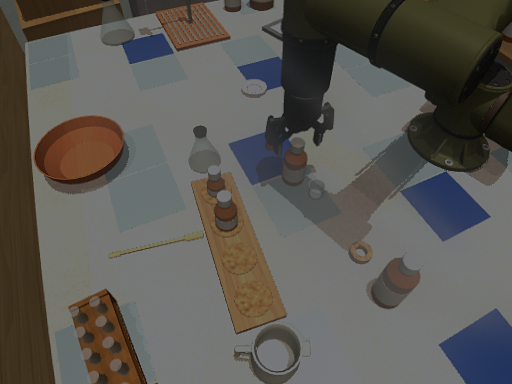

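Tiny (215,185) and short (227,212) stand upright on the last two discs, and the jaws straddle the medium cap at (298,144). Correct slightly and close.

Request:
play_rows(rows="0.1 -0.1 -0.3 1 0 0 0;0 0 0 0 0 0 60;0 0 0 0 0 0 120;0 0 0 0 0 0 180;0 0 0 0 0 0 255")

```text
t: 21.5
tool_pos: [457.8, -61.5, 106.2]
tool_rot: [-179.6, -0.1, -95.4]
force: [-1.1, 0.0, 1.2]
finger_gap: 30.2
```

Request:
play_rows(rows="0 0 0 0 0 0 255;0 0 0 0 0 0 255;0 0 0 0 0 0 255")

```text
t: 21.88
tool_pos: [457.8, -61.6, 106.2]
tool_rot: [-179.6, -0.1, -95.4]
force: [-0.8, 0.0, 0.2]
finger_gap: 30.4
```

Request:
play_rows(rows="0 0 -1 0 0 0 255;0 0 -2.5 0 0 0 255;0 0 -2.5 0 0 0 255;0 0 -1.5 0 0 0 255;0 0 0 0 0 0 255")

```text
t: 22.5
tool_pos: [456.4, -61.2, 182.3]
tool_rot: [-179.9, -0.1, -95.4]
force: [0.7, -0.0, -2.5]
finger_gap: 30.2
```

```bash
python3 go.py 663.7 89.8 180
```

```text
t 22.5 pos [456.4 -61.2 182.3] rot [-1.799e+02 -1.000e-01 -9.540e+01] gap 30.2 F [ 0.7 -0.  -2.5]
shift cm (tool) [-16.99 -19.21   0.26] turn [-0.1 -0.1  0.3]
```

Request:
play_rows(rows="-1.5 0 0 0 0 0 255;-3 0 0 0 0 0 255;-3.5 -0.5 0 0 0 0 255;-3.5 -1.5 0 0 0 0 255;-2.5 -2.5 0 0 0 0 255")

```text
t: 23.12
tool_pos: [513.1, 79.7, 177.3]
tool_rot: [179.8, -0.1, -95.5]
force: [0.1, 0.1, -1.3]
finger_gap: 30.2
```

Request:
play_rows(rows="-1.5 -3.5 0 0 0 0 255;-0.8 -3.5 0 0 0 0 255;-0.5 -3.5 0 0 0 0 255;0 -2.5 0 0 0 0 255;0 -1 0 0.5 0 0 255")

```text
t: 23.75
tool_pos: [657.2, 101.9, 167.1]
tool_rot: [179.7, -0.3, -95.2]
force: [-0.4, 1.0, -2.7]
finger_gap: 30.0
```

Request:
play_rows(rows="0 0 0 0 0 0 255;0 0 0 0 0 0 255")

```text
t: 24.0
tool_pos: [656.0, 102.6, 165.5]
tool_rot: [179.6, -0.3, -95.2]
force: [-0.1, -0.6, -2.1]
finger_gap: 30.4
```

```bash
python3 go.py 663.7 89.8 128
```

```text
t 24.0 pos [656.  102.6 165.5] rot [179.6  -0.3 -95.2] gap 30.4 F [-0.1 -0.6 -2.1]
shift cm (tool) [ 1.19 -0.91  3.75] turn [ 0.4 -0.3  0.5]
```

Request:
play_rows(rows="0.6 -0.5 0.5 0.4 -0.3 0.4 255;0.6 -0.4 1 0 0 0 255;0 0 1.2 0 0 0 255;0 0 0.5 0 0 0 255;0 0 0 0 0 0 255")

```text
t: 24.62
tool_pos: [662.9, 88.8, 131.7]
tool_rot: [180.0, 0.0, -95.6]
force: [-0.3, -0.5, -2.1]
finger_gap: 30.2
```

```bash
python3 go.py 663.7 89.8 124
```

```text
t 24.62 pos [662.9  88.8 131.7] rot [180.    0.  -95.6] gap 30.2 F [-0.3 -0.5 -2.1]
shift cm (tool) [-0.1  -0.07  0.77] turn [0.  0.  0.1]
```

Request:
play_rows(rows="-0.1 0 0.3 0 0 0 255;0 0 0.2 0 0 0 255;0 0 0.1 0 0 0 255;0 0 0.1 0 0 0 255;0 0 0 0 0 0 255")

```text
t: 25.25
tool_pos: [663.4, 90.3, 125.2]
tool_rot: [-179.9, 0.1, -95.6]
force: [-0.5, 0.4, -3.1]
finger_gap: 30.4
```

Request:
play_rows(rows="0 0 0.1 0 0 0 255;0 0 0 0 0 0 255")

```text
t: 25.5
tool_pos: [663.4, 90.3, 124.2]
tool_rot: [-179.9, 0.1, -95.6]
force: [-0.4, 0.1, -3.0]
finger_gap: 30.3
```

Request:
play_rows(rows="0 0 0.1 0 0 0 255;0 0 0 0 0 0 255")

```text
t: 25.75
tool_pos: [663.6, 90.4, 123.5]
tool_rot: [-179.9, 0.1, -95.6]
force: [-0.4, 0.5, -2.1]
finger_gap: 30.5
```

Request:
play_rows(rows="0 0 0.1 0 0 0 255;0 0 0 0 0 0 255")

```text
t: 26.0
tool_pos: [663.7, 90.4, 123.4]
tool_rot: [-179.8, 0.1, -95.6]
force: [0.3, -0.3, -1.8]
finger_gap: 30.4
```

Request:
play_rows(rows="0 0 0.1 0 0 0 255;0 0 0 0 0 0 255")

```text
t: 26.25
tool_pos: [663.8, 90.4, 123.3]
tool_rot: [-179.8, 0.1, -95.6]
force: [-0.2, 0.3, -1.0]
finger_gap: 30.4
```

Contact at 123.3 (expected 123.2). Release.

Request:
play_rows(rows="0 0 0 0 0 0 190;0 0 0 0 0 0 150;0 0 0 0 0 0 100;0 0 0 0 0 0 50;0 0 0 0 0 0 0")

```text
t: 26.88
tool_pos: [664.3, 90.3, 123.2]
tool_rot: [-179.7, 0.1, -95.6]
force: [-0.2, 0.8, -0.3]
finger_gap: 83.8
```

Request:
play_rows(rows="0 0 -1 0 0 0 0;0 0 -2 0 0 0 0;0 0 -4 0 0 0 0;0 0 -4 0 0 0 0;0 0 -2 0 0 0 0")

```text
t: 27.5
tool_pos: [663.3, 89.5, 261.6]
tool_rot: [-179.6, 0.1, -95.6]
force: [-0.5, -0.3, -1.3]
finger_gap: 85.4
```

```bash
python3 go.py 428.5 278.5 230
```

```text
t 27.5 pos [663.3  89.5 261.6] rot [-1.796e+02  1.000e-01 -9.560e+01] gap 85.4 F [-0.5 -0.3 -1.3]
shift cm (tool) [-16.52  25.23   3.02] turn [-0.4  0.1  0.1]
```

Request:
play_rows(rows="-2.5 4 0 -0.4 0 0 0;-2.5 4 0 0 0 0 0;-2.5 4 0 0 0 0 0;-2.5 4 0 0 0 0 0;-2.5 4 0.5 0 0 0 0")

```text
t: 28.12
tool_pos: [474.8, 235.3, 267.7]
tool_rot: [-179.4, 0.5, -95.9]
force: [0.1, 1.4, 0.2]
finger_gap: 85.5
```

Request:
play_rows(rows="-2.5 3.5 0.5 0 0 0 0;-1.5 1.5 0.5 0 0 0 0;0 0 0 0 0 0 0;0 0 0 0 0 0 0")

```text
t: 28.62
tool_pos: [426.3, 282.8, 265.3]
tool_rot: [-179.0, 1.0, -95.7]
force: [0.5, -0.1, -0.4]
finger_gap: 85.2
```

```bash
python3 go.py 428.5 278.5 180
```

```text
t 28.62 pos [426.3 282.8 265.3] rot [-179.     1.   -95.7] gap 85.2 F [ 0.5 -0.1 -0.4]
shift cm (tool) [ 0.55 -0.11  8.52] turn [-1.  1.  0.]
```

Request:
play_rows(rows="0.5 -0.1 2.5 -1 1 0 0;0 0 3 0 0 0 0;0 0 2.5 0 0 0 0;0 0 0.5 0 0 0 0;0 0 0 0 0 0 0")

```text
t: 29.25
tool_pos: [429.8, 274.4, 177.0]
tool_rot: [179.9, -0.2, -96.0]
force: [0.1, 0.4, -0.1]
finger_gap: 85.3
```

```bash
python3 go.py 428.5 278.5 130
```

```text
t 29.25 pos [429.8 274.4 177. ] rot [179.9  -0.2 -96. ] gap 85.3 F [ 0.1  0.4 -0.1]
shift cm (tool) [-0.41  0.16  4.7 ] turn [ 0.1 -0.2 -0.3]
```

Request:
play_rows(rows="-0.4 0.1 1.2 0.1 -0.2 -0.3 0;0 0 1.2 0 0 0 0;0 0 1.2 0 0 0 0;0 0 0.7 0 0 0 0;0 0 0 0 0 0 0")

```text
t: 29.88
tool_pos: [429.7, 279.1, 132.4]
tool_rot: [-179.9, 0.1, -95.7]
force: [-0.5, 0.8, -0.1]
finger_gap: 85.4
```

```bash
python3 go.py 428.5 278.5 130
python3 - <<'E'
from h import *
p=shot('scene','scene7.png')
E
```

```text
t 29.88 pos [429.7 279.1 132.4] rot [-1.799e+02  1.000e-01 -9.570e+01] gap 85.4 F [-0.5  0.8 -0.1]
shift cm (tool) [0.07 0.11 0.24] turn [-0.1  0.1  0. ]
```

View pics/scene7.png

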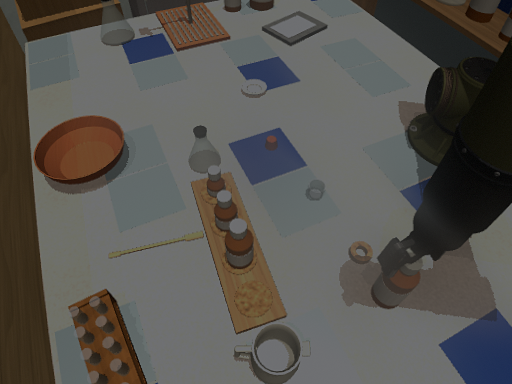

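Three bottles stand on their discs (215,185; 227,212; 239,243), and the gripper is over the tall bottle (around 400,275). Close.

Request:
play_rows(rows="0 0.1 0.2 0 0 0 60;0 0 0 0 0 0 120;0 0 0 0 0 0 170;0 0 0 0 0 0 210;0 0 0 0 0 0 255")

```text
t: 30.55
tool_pos: [429.4, 279.8, 132.2]
tool_rot: [-179.8, 0.3, -95.7]
force: [0.6, -0.4, -0.5]
finger_gap: 32.2
```

Request:
play_rows(rows="0 0 0 0 0 0 255;0 0 0 0 0 0 255;0 0 0 0 0 0 255")

```text
t: 30.92
tool_pos: [429.4, 279.8, 132.2]
tool_rot: [-179.8, 0.3, -95.7]
force: [0.6, 0.5, 0.2]
finger_gap: 32.1
```

Request:
play_rows(rows="0 0 -1 0 0 0 255;0 0 -2.5 0 0 0 255;0 0 -2.5 0 0 0 255;0 0 -1.5 0 0 0 255;0 0 0 0 0 0 255")

```text
t: 31.55
tool_pos: [427.8, 278.8, 207.8]
tool_rot: [179.9, 0.0, -95.7]
force: [0.2, 0.0, -3.5]
finger_gap: 32.0
```

```bash
python3 go.py 672.6 179.3 205
```

```text
t 31.55 pos [427.8 278.8 207.8] rot [179.9   0.  -95.7] gap 32.0 F [ 0.2  0.  -3.5]
shift cm (tool) [  7.47 -25.35   0.23] turn [0.1 0.  0. ]
```

Request:
play_rows(rows="1 0 0 0 0 0 255;2.5 -0.5 0 0 0 0 255;2.5 -1.5 0 0 0 0 255;1.2 -2.5 0 0 0 0 255;0.3 -3.5 0 0 0 0 255")

```text
t: 32.17
tool_pos: [498.7, 189.1, 204.1]
tool_rot: [179.7, -0.2, -95.6]
force: [-0.2, 0.5, -2.8]
finger_gap: 32.4
```

Request:
play_rows(rows="0 -3.5 0 0 0 0 255;0 -3.5 0 0 0 0 255;0 -3 0 0 0 0 255;0 -2 0 0 0 0 255;0 0 0 0 0 0 255")

```text
t: 32.8
tool_pos: [621.1, 167.0, 198.2]
tool_rot: [179.3, -0.5, -95.9]
force: [-0.0, 0.1, -3.4]
finger_gap: 32.3
```

```bash
python3 go.py 672.6 179.3 205
```

```text
t 32.8 pos [621.1 167.  198.2] rot [179.3  -0.5 -95.9] gap 32.3 F [-0.   0.1 -3.4]
shift cm (tool) [-1.75 -4.98 -0.75] turn [ 0.7 -0.5 -0.2]
```

Request:
play_rows(rows="-0.8 -1.5 0 0.7 -0.5 0 255;-0.9 -2 0 0 0 0 255;0 -1.2 0 0.3 0 0 255;0 0 0 0 0 0 255;0 0 0 0 0 0 255")

```text
t: 33.42
tool_pos: [670.2, 178.0, 197.6]
tool_rot: [-179.7, 0.1, -95.9]
force: [-0.1, 0.2, -3.4]
finger_gap: 32.1
```

```bash
python3 go.py 672.6 179.3 156
```

```text
t 33.42 pos [670.2 178.  197.6] rot [-1.797e+02  1.000e-01 -9.590e+01] gap 32.1 F [-0.1  0.2 -3.4]
shift cm (tool) [-0.15 -0.2   4.16] turn [-0.3  0.1 -0.2]
```

Request:
play_rows(rows="-0.1 -0.2 1 -0.3 0 -0.2 255;0 0 1.3 0 0 0 255;0 0 1 0 0 0 255;0 0 0.5 0 0 0 255;0 0 0 0 0 0 255")

```text
t: 34.05
tool_pos: [671.2, 178.8, 156.3]
tool_rot: [179.9, 0.1, -95.6]
force: [0.2, -0.2, -3.2]
finger_gap: 32.5
```

```bash
python3 go.py 672.6 179.3 150
```

```text
t 34.05 pos [671.2 178.8 156.3] rot [ 1.799e+02  1.000e-01 -9.560e+01] gap 32.5 F [ 0.2 -0.2 -3.2]
shift cm (tool) [-0.06 -0.14  0.63] turn [0.1 0.1 0.1]
```

Request:
play_rows(rows="0 -0.1 0.3 0.1 0 0 255;0 0 0.15 0 0 0 255;0 0 0.1 0 0 0 255;0 0 0 0 0 0 255")

```text
t: 34.55
tool_pos: [672.7, 178.8, 151.6]
tool_rot: [-179.9, 0.1, -95.6]
force: [-0.7, 0.3, -2.7]
finger_gap: 32.1
```

Request:
play_rows(rows="0 0 0.1 0 0 0 255;0 0 0 0 0 0 255")

```text
t: 34.8
tool_pos: [672.8, 178.9, 150.7]
tool_rot: [-179.9, 0.1, -95.6]
force: [0.2, 0.1, -3.3]
finger_gap: 32.2
```

Request:
play_rows(rows="0 0 0.1 0 0 0 255;0 0 0 0 0 0 255")

```text
t: 35.05
tool_pos: [672.8, 178.9, 149.8]
tool_rot: [-179.9, 0.1, -95.6]
force: [0.6, -1.5, -3.3]
finger_gap: 32.3
```

Request:
play_rows(rows="0 0 0.1 0 0 0 255;0 0 0 0 0 0 255")

```text
t: 35.3
tool_pos: [673.0, 178.8, 149.3]
tool_rot: [-179.8, 0.1, -95.6]
force: [0.2, 0.4, -3.7]
finger_gap: 32.2
```

Request:
play_rows(rows="0 0 0.1 0 0 0 255;0 0 0 0 0 0 255")

```text
t: 35.55
tool_pos: [673.1, 178.7, 149.3]
tool_rot: [-179.8, 0.1, -95.6]
force: [0.3, -0.7, -2.1]
finger_gap: 32.3
```

Request:
play_rows(rows="0 0 0.1 0 0 0 255;0 0 0 0 0 0 255")

```text
t: 35.8
tool_pos: [673.3, 178.7, 149.2]
tool_rot: [-179.7, 0.1, -95.6]
force: [-1.0, -0.3, -2.3]
finger_gap: 32.0
```

Contact at 149.2 as computed. Release and back away.

Request:
play_rows(rows="0 0 0 0 0 0 190;0 0 0 0 0 0 150;0 0 0 0 0 0 100;0 0 0 0 0 0 50;0 0 0 0 0 0 0")

```text
t: 36.42
tool_pos: [673.9, 178.8, 149.6]
tool_rot: [-179.6, 0.2, -95.6]
force: [-0.7, 0.2, 0.1]
finger_gap: 83.9
```

Request:
play_rows(rows="0 0 -1 0 0 0 0;0 0 -2 0 0 0 0;0 0 -3 0 0 0 0;0 0 -3 0 0 0 0;0 0 -1 0 0 0 0")

```text
t: 37.05
tool_pos: [673.4, 178.2, 257.8]
tool_rot: [-179.4, 0.2, -95.6]
force: [-0.2, -0.7, -0.2]
finger_gap: 85.4
```

Request:
play_rows(rows="0 5 0 0 0 0 0;0 5 0 0 0 0 0;0 5 0 0 0 0 0;0 5 0 0 0 0 0;-3 4 0 0 0 0 0")

```text
t: 37.67
tool_pos: [433.2, 231.4, 253.2]
tool_rot: [-179.6, 0.1, -95.9]
force: [0.9, 0.8, 0.2]
finger_gap: 85.5
```

Request:
play_rows(rows="-5 1 0 0 0 0 0;-5 1 0 0 0 0 0;-5 1 0 0 0 0 0;-3 0 0 0 0 0 0;0 0 0 0 0 0 0")

```text
t: 38.3
tool_pos: [417.2, 420.3, 255.9]
tool_rot: [-179.6, 0.4, -95.7]
force: [-0.8, -0.2, -0.2]
finger_gap: 85.4
```

```bash
cat > fin.py <<'E'
exec(open('m2.py').read().split('R={}')[0])
from scipy.optimize import minimize
S=dict(tall=(672.6,179.3),medium=(663.7,89.8),short=(654.7,.2),tiny=(645.8,-89.3))
for cam in P:
    im=P[cam]['color'].copy()
    cv2.imwrite(f'pics/fin_{cam}.png',im[:,:,::-1])
    for n,(h,w,c,_,_) in D.items():
        def cost(v,m):
            k=np.zeros((384,512),'uint8')
            pts=[proj(P[cam],r) for r in rings(v[0],v[1],h,w,c,17)]
            for A,B in [(0,1),(1,2),(2,3)]:
                cv2.fillConvexPoly(k,cv2.convexHull(np.vstack([pts[A],pts[B]]).astype('float32')*16).astype(int),1,shift=4)
            k=k>0; return 1-(k&m).sum()/(k|m).sum()
        for r in viewer.cut_out(P[cam],n+'_center')[:3]:
            m=r['pixels']; x0=np.array(S[n])
            if cost(x0,m)<.7:
                f=minimize(cost,x0,args=(m,),method='Nelder-Mead',options=dict(initial_simplex=x0+np.array([[6,0],[-6,5],[-6,-5]])))
                print(cam,n,'off disc',(f.x-x0).round(1),round(1-f.fun,2))
    for n in ['jug','flask']:
        for r in viewer.tip_of(P[cam],n)[:1]: print(cam,n,atz(P[cam],np.array(r['location'])*[512,384],0).round(1))
print(robot.state()['t'],robot.state()['tool_pos'])
E
python3 fin.py
```

```text
scene tall off disc [ 0.6 -0.3] 0.95
scene medium off disc [-3.8 -0.8] 0.81
scene short off disc [-0.2  0. ] 0.81
scene tiny off disc [-2.6 -0.9] 0.8
scene jug [684.7 297.1   0. ]
scene flask [ 631.9 -210.5    0. ]
top tall off disc [ 3.6 -2. ] 0.88
top medium off disc [-2.3 -1.4] 0.8
top short off disc [ 1.5 -0.5] 0.8
top tiny off disc [-0.  -1.5] 0.88
top jug [683.3 297.3   0. ]
top flask [ 630.3 -211.     0. ]
39.0 [417.81105069 418.6729367  257.25320468]
```

```bash
python3 -c "
import cv2,numpy as np
a=cv2.imread('pics/fin_scene.png')[110:384,150:330];b=cv2.imread('pics/fin_top.png')[110:384,120:370]
cv2.imwrite('pics/fin2.png',cv2.resize(np.hstack([a,b]),None,fx=1.8,fy=1.8,interpolation=2))"
```

```text
(no output)
```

View pics/fin2.png

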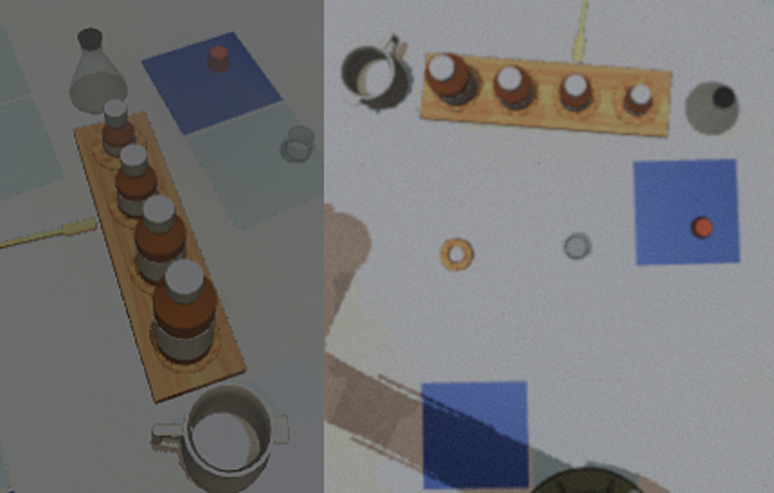

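All four bottles stand upright and centred on their discs, with the tallest by the jug (left) and the shortest by the flask (right). The arm is clear of everything, so I'm handing in.

```bash
python3 -c "
from rig import robot
print(robot.close_job())"
```

```text
the job is handed in; nothing more can be done
None
```

All four bottles are back on the plank, one to each cork disc. They run tall, medium, short, tiny from the jug to the flask. I gripped each one by its cap and lowered it until the descent stopped at the expected height. Then I released it and backed the arm away. The job was handed in at about 39 s.

**Last checks:**
- Both cameras show the bottles upright and in the right order.
- The bottle positions fitted from the images lie within about 4 mm of the disc centres. The two views differ by up to about 3 mm, mostly on the tall bottle. Where the neighbouring bottles hide part of a bottle, the fit is weaker, with 80% overlap.
- The jug and flask were measured within about 6 mm of their first positions. That is within the network's scatter, and nothing touched them.
- The largest wrist force I saw was under 5 N.
- While gripping, the finger gap read about 2 mm less than each cap's nominal diameter. Every grip held.

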